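# Point out the stray pliers and their free hook

### The arm

A 6-joint arm with a two-finger parallel gripper is mounted at the origin on the work surface. World frame = base frame: x ahead of the robot, y to its left, z up, the work surface at z = 0. Lengths are in m, angles in rad, forces in N, time in s.
With the tool pointing down it reaches from about 0.25 to 0.775 m from the base axis. Payload 4 kg.
Tool frame: the origin (TCP) lies on the centre line of the jaws, within the pads' length; the fingertips stand 8 mm ahead of it and the grasp point (between the pads) lies 11 mm behind it; y points along the fingers, x is the direction in which the jaws open and shut, and the axes are right-handed (so a half turn about y gives the same grasp; the last joint's range is limited). The gripper opens to 94 mm and grips with 3 to 60 N. Pads are 16 mm wide; open, the fingers measure 119 mm over their backs; the gripper's body (75 mm by 177 mm) begins 78 mm behind the grasp point.
Start: joints at [-1.262, 0.087, 1.371, -0, 1.684, -0.103], TCP at [0.22, -0.504, 0.214] pointing down, gripper open.
Joint ranges: [-3.1, 3.1], [-0.76, 2.03], [0.27, 2.55], [-1.08, 4.22], [0.17, 2.65], [-2.57, 2.57]. Speed limits (rad/s): [2.79, 2.79, 3.14, 3.14, 3.14, 3.14].

### API

Orientations are given as [roll, pitch, yaw] about the fixed x, y, z axes, in that order (R = Rz(yaw) Ry(pitch) Rx(roll)).
In Python, from bench import robot gives the robot as it stands.
- The arm moves only by the tool step_arm, never from a script. Its argument "commands" is a list of rows, each an object with "xyz": the shift along the world's x, y, z in m, a list of three; "twist": the turn, a rotation vector about the world's x, y, z in degrees, a list of three. In form: [{"xyz": [tx, ty, tz], "twist": [ax, ay, az]}, ...]. A call has 1 to 12 rows; each row is the pose to reach, as a shift and turn from the pose commanded when the call began; what a row does not reach only later rows make up. A row lasts 1/12 s, in which the tool goes at most 41.7 mm and 7.16 degrees, less where a joint would pass 70% of its speed; a pose out of reach is approached as far as the arm can. A call with a gripper value outside its range is refused whole. "fingers" is the closure in counts, from 0 (fully open) to 255 (shut), set as the call begins (left out, the last holds). The fingers move at their own pace and stop on an object; the grip force is fixed at half the most. Time passes only in rows, so rows that repeat a pose let the fingers close. It gives the time, the measured TCP pose, the force and the opening at its end, in the units of the state.
- robot.get_obs(): the state, without advancing time (a new reading comes with each control period).
- robot.snapshot(name): name is "side" or "top"; returns (picture, depth): 384x512x3 uint8, red, green, blue; 384x512 float32, m along the optical axis (not along the pixel's ray), 0 where there is no reading.
- robot.camera_info(name): a dict with "fx", "fy", "cx", "cy" (pixels), "R" (3x3) and "t" (3): a world point X has camera coordinates R X + t. Camera axes: x right, y down, z forward; pixel columns grow to the right and rows downward; lengths in m; the calibration is good to about 2 mm. A picture is of the moment at which its call begins. camera_info takes no time and is no camera call.
- robot.close_job(): hands the job in, once; it reports no verdict.
The state is a dict: "time": time; "joint_positions": joint angles; "qvel": joint speeds; "joint_torque": joint torques, N m; "tool_pos": TCP position; "ee_rot": TCP orientation; "wrist_force": force on the tool from outside, world axes, zero at the start; "wrist_torque": the same for the moment, N m; "width": finger opening in m.
Only numpy, scipy, OpenCV 4.12 (cv2) and the standard library are available. Lean on these libraries where they do the work, as an engineer would, in place of code of your own. Each camera call takes 0.05 s, during which the arm holds its last target.

### The job

Show where the stray pliers belong: point down at the pliers left lying on the steel work surface, holding your fingertips about three centimetres above them for two seconds, and then point down in the same way at the one hook on the rail that has nothing hanging on it. Finish there, still pointing at the free hook from above for at least two seconds before you end. Only point: touch, lift or shift nothing at any time.

Things in the scene. Friction and masses are not known exactly. Their poses are not given: they have to be found in the camera images.
- stray_pliers: Combination pliers with steel head and two black-sleeved handles, lying flat on the work surface (z = 0): 153 mm long, 55 mm over the handles, 12 mm thick. Origin at the middle of the length, on the underside; x points to the nose, z up. The pivot is at x = +33 mm.
- free_hook_mid (a point): Middle of the one empty hook, on its peg's centre line: a level steel peg, 8 mm thick, 60 mm long, from the rail towards the robot (-x here), turned up at its end. The tip is 29 mm from this point, its top 18 mm higher. x along the peg to the rail, z up. The rail's flat bar is 30 mm behind, its top 14 mm higher (hook clip 19 mm). Which of the three hooks is empty varies.
- longnose_pliers: Long-nose pliers hanging loose on another hook, nose up, handles down on either side of the peg; origin at the middle of that hook's peg, x away from the robot, z up. They reach 72 mm above and 93 mm below the origin, 27 mm to either side, 6 mm to front and back.
- slipjoint_pliers: Slip-joint pliers, broad head, hanging in the same way on the third hook; origin at the middle of that hook's peg, same axes. They reach 62 mm above and 93 mm below, 27 mm to either side.
- deburring_tool: Bystander: deburring tool with round green plastic handle and thin hooked steel blade, lying flat, 155 mm long, 16 mm thick; origin at its middle on the underside, x to the blade.
- scraper: Bystander: scraper with black flat handle and 38 mm wide steel blade, lying flat, 156 mm long, 16 mm high; origin at its middle on the underside, x to the blade.
- mug: Bystander: white ceramic mug, standing upright, 82 mm across, 92 mm high, handle on its +y side; origin at the centre of its underside.
Mind the look-alikes: they are no part of the job. Leave any turquoise look-alike of the stray_pliers alone.

How it is judged:
On the way, in this order (a step that is already met when the one before it is completed fails the run):
1. point at the lying pliers from just above for 1.5 s (x of the grasp point in the frame of stray_pliers between -0.065 and 0.065 m and y of the grasp point in the frame of stray_pliers between -0.027 and 0.027 m and z of the grasp point in the frame of stray_pliers between 0.03 and 0.085 m), for 1.5 s.
2. point at the free hook from just above for 1.5 s (x of the grasp point in the frame of free_hook_mid between -0.045 and 0.042 m and y of the grasp point in the frame of free_hook_mid between -0.024 and 0.024 m and z of the grasp point in the frame of free_hook_mid between 0.03 and 0.095 m), for 1.5 s.
At the end, for the whole second after the job is handed in: Still pointing from above at the free hook: over its peg (24 mm either side), fingertips at most about 60 mm over its turned-up tip, touching nothing; hanging pliers within 10 mm, lying pliers, deburring tool, scraper and mug within 5 mm of where they were (all of step 2 and distance of each of stray_pliers, deburring_tool, scraper, mug from where it was at the start of the episode below 0.005 m and distance of each of longnose_pliers, slipjoint_pliers from where it was at the start of the episode below 0.01 m).
It fails at once if the gripper touches something (contact force between the fingers and anything else above 0.5 N).
It fails at once if the arm or gripper body touches something (contact force between the arm and anything else above 0.5 N).
It fails at once if the lying pliers are pushed, lifted or carried (distance of stray_pliers from where it was at the start of the episode above 0.008 m).
It also fails if it takes over 48 s, if anything falls off the work surface, if the arm or the gripper's body presses on something with over 40 N, if the wrist force passes 120 N, or if a joint passes its speed limit or range.

## Working session

There is one attempt and no reset: what is moved stays moved. The work goes in short steps, Python scripts to look and compute and a tool call to move; the robot and the scene stay as the last step left them, time stands still between calls to the robot, and variables do not carry over. Pictures are saved under pics/ and viewed, and the job is handed in when it is done.

Besides the shell and the picture viewer there is one more tool, called after "Call:" in YAML: its name, and indented under it one key for each argument. step_arm: Moves the arm, as the interface text tells. Its arguments: {"type":"object","properties":{"commands":{"type":"array"},"fingers":{"type":"number"}},"required":["commands"]}

```bash
mkdir -p pics; ls; python3 - <<'E'
from bench import robot
import cv2,numpy as np
for n in("side","top"):
    p,d=robot.snapshot(n); cv2.imwrite(f"pics/{n}0.png",p[:,:,::-1]); np.save(f"pics/{n}0.npy",d)
    c=robot.camera_info(n); print(n,c)
print(robot.get_obs())
E
```

```text
pics
side {'fx': 366.40880562086477, 'fy': 366.40880562086477, 'cx': 255.77942177367578, 'cy': 189.75269323050205, 'R': array([[-0.82191535, -0.56959146, -0.004552  ],
       [-0.38517942,  0.56166225, -0.73223789],
       [ 0.41963313, -0.60008423, -0.68103374]]), 't': array([0.46566686, 0.2018825 , 0.71398881])}
top {'fx': 363.8508903729587, 'fy': 363.8508903729587, 'cx': 260.67163261653786, 'cy': 190.95848613452398, 'R': array([[-0.03797944, -0.99927553, -0.00244519],
       [-0.9704942 ,  0.03746841, -0.23819556],
       [ 0.23811461, -0.00667349, -0.97121414]]), 't': array([0.1084234 , 0.49807672, 0.91648722])}
{'time': 0.1, 'joint_positions': array([-1.26209109e+00,  8.78925610e-02,  1.37209791e+00,  1.26471630e-05,
        1.68362898e+00, -1.03086038e-01]), 'qvel': array([ 3.22047726e-04, -2.71931134e-03, -3.80319597e-03, -1.69842810e-03,
       -4.16694734e-05,  3.68561544e-04]), 'joint_torque': array([ 1.69114850e-03, -3.41253197e+01, -3.03301656e+01,  7.19301822e-02,
        3.04231967e-02, -9.40167342e-05]), 'tool_pos': array([ 0.219996  , -0.50355243,  0.21241761]), 'ee_rot': array([-1.57057526,  0.00201474, -1.15900341]), 'wrist_force': array([-0.48871654, -0.28516568,  0.2055705 ]), 'wrist_torque': array([-0.00500988,  0.0169967 , -0.000144  ]), 'width': 0.09380825724954854}
```

View pics/side0.png

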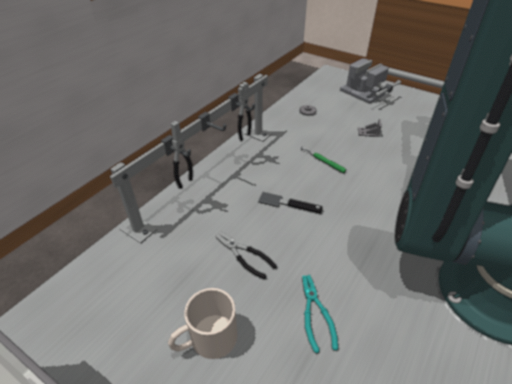

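View pics/top0.png

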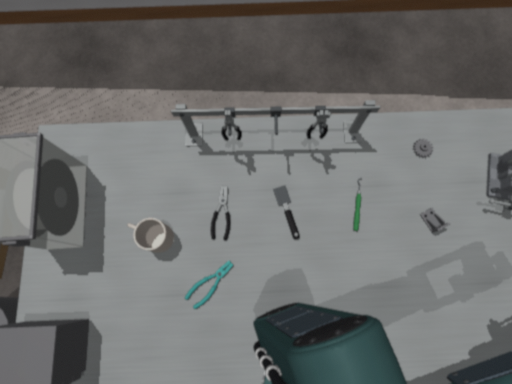

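The candidates for the stray pliers are:
- Black-sleeved with a steel head: top (221,213), side (245,255).
- Turquoise look-alike: top (211,284), side (318,312).
- Two pairs hanging on the rail: top (231,125) and (318,125).

By the description I choose the black-sleeved pair. The free hook looks like the middle one: top (276,118), side (210,125). Next I'll check both in close crops and measure them.

```bash
cat > h.py <<'E'
import numpy as np,cv2
from bench import robot
C={n:robot.camera_info(n) for n in("side","top")}
def ray(n,u,v):
    c=C[n];R,t=c["R"],c["t"];d=R.T@np.array([(u-c["cx"])/c["fx"],(v-c["cy"])/c["fy"],1]);return -R.T@t,d
def onz(n,u,v,z):
    o,d=ray(n,u,v);return o+d*(z-o[2])/d[2]
def dep(n,u,v,D): 
    o,d=ray(n,u,v);return o+d*D
def tri(a,b):
    o1,d1=ray("side",*a);o2,d2=ray("top",*b)
    s=np.linalg.lstsq(np.c_[d1,-d2],o2-o1,rcond=None)[0];p,q=o1+d1*s[0],o2+d2*s[1];return (p+q)/2,np.linalg.norm(p-q)
def proj(n,X):
    c=C[n];x=c["R"]@X+c["t"];return x[0]/x[2]*c["fx"]+c["cx"],x[1]/x[2]*c["fy"]+c["cy"]
E
python3 - <<'E'
import cv2,numpy as np
def crop(f,x0,y0,x1,y1,k): return cv2.resize(cv2.imread(f)[y0:y1,x0:x1],None,fx=k,fy=k,interpolation=cv2.INTER_CUBIC)
a=crop("pics/top0.png",190,175,260,250,5);b=crop("pics/side0.png",205,225,285,285,5)
c=crop("pics/top0.png",220,95,335,175,3.4782);d=crop("pics/side0.png",160,75,280,200,3)
def pad(i): return cv2.copyMakeBorder(i,0,max(0,375-i.shape[0]),0,max(0,400-i.shape[1]),cv2.BORDER_CONSTANT)
cv2.imwrite("pics/c1.png",np.hstack([pad(a)[:375,:400],pad(b)[:375,:400]]))
cv2.imwrite("pics/c2.png",np.hstack([pad(c)[:375,:400],pad(d)[:375,:400]]))
E
```

```text
(no output)
```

View pics/c1.png

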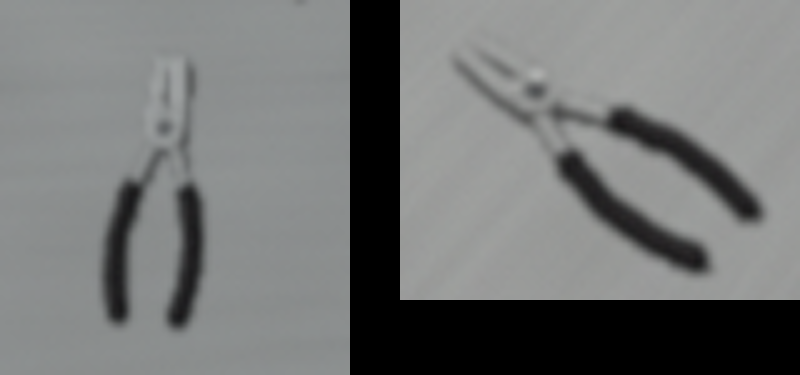

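View pics/c2.png

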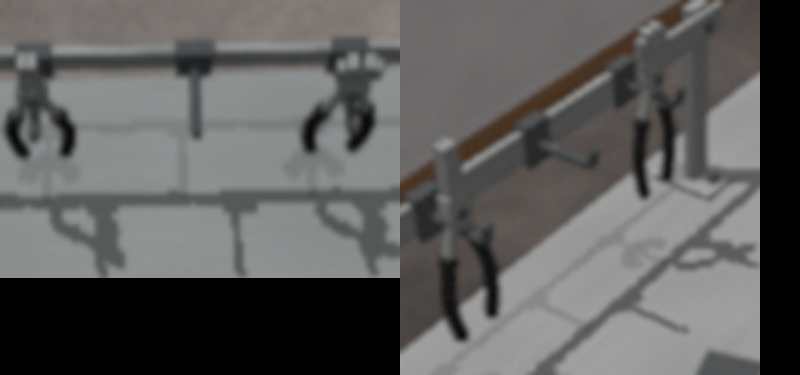

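```bash
python3 - <<'E'
from h import *
np.set_printoptions(precision=4,suppress=True)
P={"nose":((216.4,235.4),(224.4,187)),"pivot":((232,243),(222.8,200.4)),"endR":((276,267.6),(225.6,240)),"endL":((265,278),(213.6,239)),
"pegroot":((208.3,123.3),(276.1,115.1)),"pegend":((222.7,128.7),(276.3,133.8)),"tiptop":((224.7,125.7),(276.3,134))}
D={n:np.load(f"pics/{n}0.npy") for n in C}
for k,(a,b) in P.items():
    X,e=tri(a,b);print(k,X,round(e,4),"depth:",*[dep(n,*p,D[n][int(round(p[1])),int(round(p[0]))]) for n,p in(("side",a),("top",b))])
for k in("nose","pivot","endR","endL"): print(k,onz("side",*P[k][0],.006),onz("top",*P[k][1],.006))
# black mask centroid check
im=cv2.imread("pics/top0.png");m=np.zeros(im.shape[:2],np.uint8);m[205:250,200:240]=(im[205:250,200:240].max(2)<75)
n,l,s,c=cv2.connectedComponentsWithStats(m);print(s,c)
# hanging pliers tops and rail via depth
for n,p in(("side",(175,125)),("side",(243,87))): print(p,dep(n,*p,D[n][p[1],p[0]]))
from scipy.spatial.transform import Rotation as R
print(R.from_euler("xyz",robot.get_obs()["ee_rot"]).as_matrix())
E
```

```text
nose [0.5354 0.1937 0.0014] 0.0074 depth: [0.5341 0.1999 0.0101] [0.5298 0.1913 0.0096]
pivot [0.492  0.1967 0.0095] 0.0018 depth: [0.4908 0.1993 0.0134] [0.4905 0.1961 0.0122]
endR [0.3818 0.1913 0.001 ] 0.0021 depth: [0.3831 0.1911 0.0003] [ 0.381   0.1912 -0.0012]
endL [0.3864 0.2247 0.0004] 0.0031 depth: [0.3854 0.2289 0.0074] [0.3849 0.2242 0.0002]
pegroot [0.6695 0.044  0.1686] 0.0003 depth: [0.6647 0.0493 0.1733] [0.6674 0.0442 0.1728]
pegend [0.6203 0.0474 0.1729] 0.0059 depth: [0.6213 0.0503 0.1752] [0.6158 0.0464 0.177 ]
tiptop [0.6146 0.0477 0.1834] 0.0041 depth: [0.6181 0.0465 0.1823] [0.6153 0.0464 0.1769]
nose [0.5365 0.1974 0.006 ] [0.5308 0.1916 0.006 ]
pivot [0.4947 0.1948 0.006 ] [0.4919 0.1967 0.006 ]
endR [0.3811 0.1946 0.006 ] [0.3802 0.1905 0.006 ]
endL [0.3859 0.2282 0.006 ] [0.3842 0.2234 0.006 ]
[[     0      0    512    384 196412]
 [   211    212      7     27     99]
 [   224    212      6     28     97]] [[255.5352 191.4662]
 [213.4242 224.8687]
 [227.1237 225.7938]]
(175, 125) [0.6446 0.1654 0.238 ]
(243, 87) [ 0.642  -0.0577  0.225 ]
[[ 0.4003 -0.0006  0.9164]
 [-0.9164  0.0019  0.4003]
 [-0.002  -1.      0.0002]]
```

The black-sleeved pair with the steel head is the lying one, and the middle hook is bare. Estimates:
- **Stray pliers:** middle at about (0.458, 0.202).
- **Free hook:** middle at about (0.645, 0.046, 0.173).

I'll narrow the fingers, rise, and swing across high above everything.

Call:
step_arm:
  commands:
    - {"xyz": [0,0.01,0.01],"twist": [0,0,0]}
    - {"xyz": [0.01,0.02,0.03],"twist": [0,0,3]}
    - {"xyz": [0.02,0.04,0.05],"twist": [0,0,6]}
    - {"xyz": [0.03,0.06,0.07],"twist": [0,0,10]}
    - {"xyz": [0.04,0.09,0.09],"twist": [0,0,14]}
    - {"xyz": [0.05,0.12,0.1],"twist": [0,0,18]}
    - {"xyz": [0.06,0.15,0.1],"twist": [0,0,22]}
    - {"xyz": [0.07,0.18,0.1],"twist": [0,0,26]}
    - {"xyz": [0.08,0.21,0.1],"twist": [0,0,30]}
    - {"xyz": [0.09,0.24,0.1],"twist": [0,0,34]}
    - {"xyz": [0.1,0.26,0.1],"twist": [0,0,37]}
    - {"xyz": [0.1,0.27,0.1],"twist": [0,0,40]}
  fingers: 220

```text
time: 1.1
tool_pos: [0.3207, -0.231, 0.3144]
ee_rot: [-1.57, -0.002, -0.455]
wrist_force: [-0.6, 0.3, -0.0]
width: 0.0173
```

Call:
step_arm:
  commands:
    - {"xyz": [0.01,0.02,0],"twist": [0,0,2]}
    - {"xyz": [0.02,0.05,0],"twist": [0,0,5]}
    - {"xyz": [0.03,0.08,0],"twist": [0,0,9]}
    - {"xyz": [0.04,0.12,0],"twist": [0,0,13]}
    - {"xyz": [0.05,0.16,0],"twist": [0,0,17]}
    - {"xyz": [0.06,0.2,0],"twist": [0,0,21]}
    - {"xyz": [0.08,0.24,0],"twist": [0,0,25]}
    - {"xyz": [0.09,0.28,0],"twist": [0,0,29]}
    - {"xyz": [0.11,0.32,0],"twist": [0,0,33]}
    - {"xyz": [0.12,0.36,0],"twist": [0,0,36]}
    - {"xyz": [0.13,0.4,0],"twist": [0,0,38]}
    - {"xyz": [0.14,0.43,0],"twist": [0,0,40]}

```text
time: 2.1
tool_pos: [0.4592, 0.1988, 0.3141]
ee_rot: [-1.57, -0.0, 0.241]
wrist_force: [0.8, -1.0, -0.2]
width: 0.013
```

Call:
step_arm:
  commands:
    - {"xyz": [0.004,0.003,-0.01],"twist": [0,0,0]}
    - {"xyz": [0.004,0.003,-0.03],"twist": [0,0,0]}
    - {"xyz": [0.004,0.003,-0.05],"twist": [0,0,0]}
    - {"xyz": [0.004,0.003,-0.07],"twist": [0,0,0]}
    - {"xyz": [0.004,0.003,-0.09],"twist": [0,0,0]}
    - {"xyz": [0.004,0.003,-0.11],"twist": [0,0,0]}
    - {"xyz": [0.004,0.003,-0.13],"twist": [0,0,0]}
    - {"xyz": [0.004,0.003,-0.14],"twist": [0,0,0]}
    - {"xyz": [0.004,0.003,-0.15],"twist": [0,0,0]}
    - {"xyz": [0.004,0.003,-0.15],"twist": [0,0,0]}
    - {"xyz": [0.004,0.003,-0.15],"twist": [0,0,0]}

```text
time: 3.02
tool_pos: [0.4641, 0.1988, 0.1639]
ee_rot: [-1.571, -0.0, 0.237]
wrist_force: [-0.1, 0.6, 0.4]
width: 0.0129
```

```bash
python3 - <<'E'
from h import *
im=[]
for n in("side","top"):
    p,d=robot.snapshot(n); im.append(p[:,:,::-1].copy())
cv2.imwrite("pics/a1.png",cv2.resize(np.hstack([im[0][:,:],im[1][:,100:400]]),None,fx=.98,fy=.98))
o=robot.get_obs();print(o["tool_pos"])
t=o["tool_pos"];print(proj("side",t),proj("top",t))
E
```

```text
[0.46486737 0.19908667 0.1649933 ]
(np.float64(239.24307214735984), np.float64(197.23545850033605)) (np.float64(215.03177136277418), np.float64(197.29910520961175))
```

View pics/a1.png

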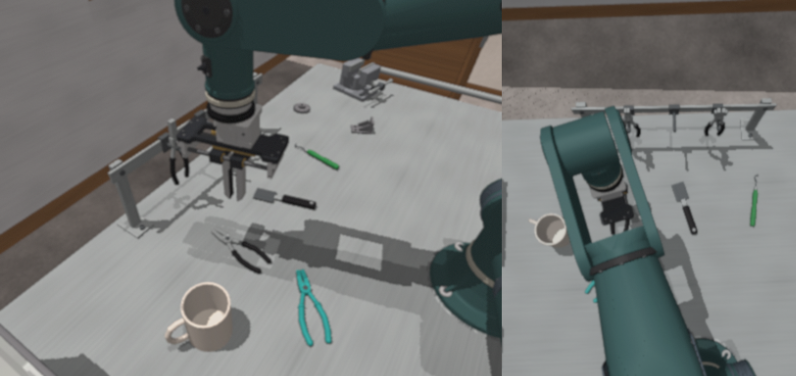

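The fingers (side view, about (235,190)) are straight above the pliers (240,250), with nothing near the gripper. I'll descend to TCP 0.050 m, which puts the fingertips about 3 cm over the pliers.

Call:
step_arm:
  commands:
    - {"xyz": [0,0.002,-0.01],"twist": [0,0,0]}
    - {"xyz": [0,0.002,-0.025],"twist": [0,0,0]}
    - {"xyz": [0,0.002,-0.04],"twist": [0,0,0]}
    - {"xyz": [0,0.002,-0.055],"twist": [0,0,0]}
    - {"xyz": [0,0.002,-0.07],"twist": [0,0,0]}
    - {"xyz": [0,0.002,-0.085],"twist": [0,0,0]}
    - {"xyz": [0,0.002,-0.095],"twist": [0,0,0]}
    - {"xyz": [0,0.002,-0.105],"twist": [0,0,0]}
    - {"xyz": [0,0.002,-0.11],"twist": [0,0,0]}
    - {"xyz": [0,0.002,-0.115],"twist": [0,0,0]}
    - {"xyz": [0,0.002,-0.115],"twist": [0,0,0]}
    - {"xyz": [0,0.002,-0.115],"twist": [0,0,0]}

```text
time: 4.12
tool_pos: [0.4645, 0.2011, 0.0488]
ee_rot: [-1.571, -0.001, 0.237]
wrist_force: [0.0, -0.4, 0.3]
width: 0.0128
```

```bash
python3 - <<'E'
from h import *
p,d=robot.snapshot("side")
cv2.imwrite("pics/a2.png",cv2.resize(p[120:300,140:340,::-1],None,fx=3,fy=3))
o=robot.get_obs();print(o["tool_pos"])
E
```

```text
[0.46468257 0.20114485 0.04918642]
```

View pics/a2.png

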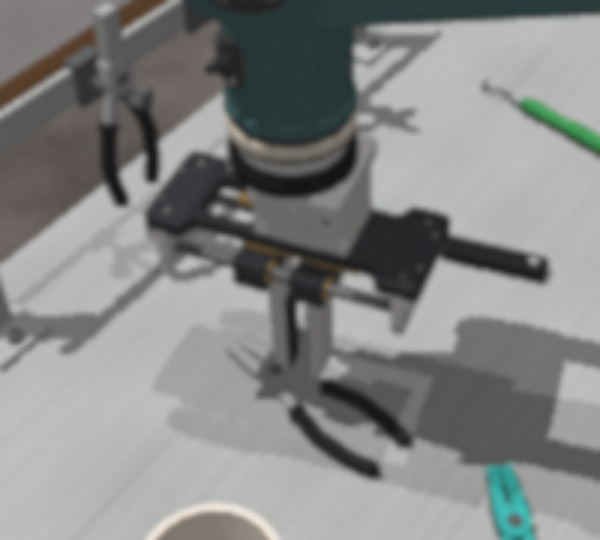

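The fingertips hover over the pliers near crop (300,370), with clearance. I'll hold here for more than 2 s.

Call:
step_arm:
  commands:
    - {"xyz": [0,0,0],"twist": [0,0,0]}
    - {"xyz": [0,0,0],"twist": [0,0,0]}
    - {"xyz": [0,0,0],"twist": [0,0,0]}
    - {"xyz": [0,0,0],"twist": [0,0,0]}
    - {"xyz": [0,0,0],"twist": [0,0,0]}
    - {"xyz": [0,0,0],"twist": [0,0,0]}
    - {"xyz": [0,0,0],"twist": [0,0,0]}
    - {"xyz": [0,0,0],"twist": [0,0,0]}
    - {"xyz": [0,0,0],"twist": [0,0,0]}
    - {"xyz": [0,0,0],"twist": [0,0,0]}
    - {"xyz": [0,0,0],"twist": [0,0,0]}
    - {"xyz": [0,0,0],"twist": [0,0,0]}

```text
time: 5.17
tool_pos: [0.4641, 0.2009, 0.0485]
ee_rot: [-1.571, -0.0, 0.237]
wrist_force: [-0.1, 0.3, 0.3]
width: 0.0126
```

Call:
step_arm:
  commands:
    - {"xyz": [0,0,0],"twist": [0,0,0]}
    - {"xyz": [0,0,0],"twist": [0,0,0]}
    - {"xyz": [0,0,0],"twist": [0,0,0]}
    - {"xyz": [0,0,0],"twist": [0,0,0]}
    - {"xyz": [0,0,0],"twist": [0,0,0]}
    - {"xyz": [0,0,0],"twist": [0,0,0]}
    - {"xyz": [0,0,0],"twist": [0,0,0]}
    - {"xyz": [0,0,0],"twist": [0,0,0]}
    - {"xyz": [0,0,0],"twist": [0,0,0]}
    - {"xyz": [0,0,0],"twist": [0,0,0]}
    - {"xyz": [0,0,0],"twist": [0,0,0]}
    - {"xyz": [0,0,0],"twist": [0,0,0]}

```text
time: 6.17
tool_pos: [0.4641, 0.201, 0.0485]
ee_rot: [-1.571, -0.0, 0.237]
wrist_force: [0.2, 0.8, -0.0]
width: 0.0131
```

Call:
step_arm:
  commands:
    - {"xyz": [0,0,0],"twist": [0,0,0]}
    - {"xyz": [0,0,0],"twist": [0,0,0]}
    - {"xyz": [0,0,0],"twist": [0,0,0]}
    - {"xyz": [0,0,0],"twist": [0,0,0]}
    - {"xyz": [0,0,0],"twist": [0,0,0]}
    - {"xyz": [0,0,0],"twist": [0,0,0]}
    - {"xyz": [0,0,0],"twist": [0,0,0]}
    - {"xyz": [0,0,0],"twist": [0,0,0]}

```text
time: 6.83
tool_pos: [0.4642, 0.201, 0.0485]
ee_rot: [-1.571, -0.0, 0.237]
wrist_force: [0.5, -0.2, -0.8]
width: 0.0129
```

Call:
step_arm:
  commands:
    - {"xyz": [0,0,0.01],"twist": [0,0,0]}
    - {"xyz": [0,0,0.03],"twist": [0,0,0]}
    - {"xyz": [0,0,0.055],"twist": [0,0,0]}
    - {"xyz": [0,0,0.08],"twist": [0,0,0]}
    - {"xyz": [0,0,0.11],"twist": [0,0,0]}
    - {"xyz": [0,0,0.14],"twist": [0,0,0]}
    - {"xyz": [0,0,0.17],"twist": [0,0,0]}
    - {"xyz": [0,0,0.2],"twist": [0,0,0]}
    - {"xyz": [0,0,0.23],"twist": [0,0,0]}
    - {"xyz": [0,0,0.25],"twist": [0,0,0]}
    - {"xyz": [0,0,0.26],"twist": [0,0,0]}
    - {"xyz": [0,0,0.26],"twist": [0,0,0]}

```text
time: 7.83
tool_pos: [0.465, 0.2013, 0.3121]
ee_rot: [-1.57, -0.006, 0.237]
wrist_force: [0.2, 0.5, 0.3]
width: 0.013
```

Call:
step_arm:
  commands:
    - {"xyz": [0.005,-0.01,0.01],"twist": [0,0,-1]}
    - {"xyz": [0.02,-0.03,0.01],"twist": [0,0,-2]}
    - {"xyz": [0.04,-0.05,0.01],"twist": [0,0,-4]}
    - {"xyz": [0.06,-0.07,0.01],"twist": [0,0,-6]}
    - {"xyz": [0.08,-0.09,0.01],"twist": [0,0,-8]}
    - {"xyz": [0.1,-0.11,0.01],"twist": [0,0,-10]}
    - {"xyz": [0.12,-0.13,0.01],"twist": [0,0,-12]}
    - {"xyz": [0.14,-0.145,0.01],"twist": [0,0,-13]}
    - {"xyz": [0.16,-0.155,0.01],"twist": [0,0,-14]}
    - {"xyz": [0.175,-0.155,0.01],"twist": [0,0,-14]}
    - {"xyz": [0.175,-0.155,0.01],"twist": [0,0,-14]}
    - {"xyz": [0.175,-0.155,0.01],"twist": [0,0,-14]}

```text
time: 8.83
tool_pos: [0.639, 0.045, 0.3157]
ee_rot: [-1.571, 0.005, -0.008]
wrist_force: [0.0, -0.2, 0.2]
width: 0.0131
```

```bash
python3 - <<'E'
from h import *
im=[]
for n in("side","top"):
    p,d=robot.snapshot(n); im.append(p[:,:,::-1].copy())
cv2.imwrite("pics/a3.png",np.hstack([cv2.resize(im[0][0:220,90:300],None,fx=2,fy=2),cv2.resize(im[1][60:280,170:350],None,fx=2,fy=2)]))
o=robot.get_obs();print(o["time"],o["tool_pos"],o["ee_rot"])
E
```

```text
8.9333 [0.63838133 0.04587653 0.31775043] [-1.57084484  0.00203062 -0.00716966]
```

View pics/a3.png

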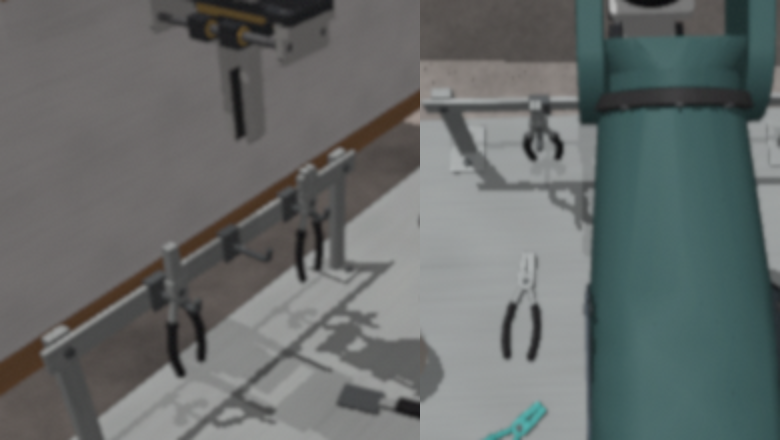

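Both fingers (crop (240,135)) are right above the bare middle hook (250,245), and everything else is clear. I'll descend to TCP 0.230 m.

Call:
step_arm:
  commands:
    - {"xyz": [0.002,0,-0.008],"twist": [0,0,0]}
    - {"xyz": [0.002,0,-0.018],"twist": [0,0,0]}
    - {"xyz": [0.002,0,-0.03],"twist": [0,0,0]}
    - {"xyz": [0.002,0,-0.042],"twist": [0,0,0]}
    - {"xyz": [0.002,0,-0.054],"twist": [0,0,0]}
    - {"xyz": [0.002,0,-0.066],"twist": [0,0,0]}
    - {"xyz": [0.002,0,-0.076],"twist": [0,0,0]}
    - {"xyz": [0.002,0,-0.082],"twist": [0,0,0]}
    - {"xyz": [0.002,0,-0.086],"twist": [0,0,0]}
    - {"xyz": [0.002,0,-0.088],"twist": [0,0,0]}
    - {"xyz": [0.002,0,-0.088],"twist": [0,0,0]}
    - {"xyz": [0.002,0,-0.088],"twist": [0,0,0]}

```text
time: 9.93
tool_pos: [0.6414, 0.046, 0.2311]
ee_rot: [-1.571, -0.001, -0.007]
wrist_force: [0.8, -0.1, 1.0]
width: 0.0131
```

```bash
python3 - <<'E'
from h import *
im=[]
for n in("side","top"):
    p,d=robot.snapshot(n); im.append(p[:,:,::-1].copy()); 
    cv2.imwrite(f"pics/{n}4.png",im[-1])
cv2.imwrite("pics/a4.png",np.hstack([cv2.resize(im[0][0:220,90:300],None,fx=2,fy=2),cv2.resize(im[1][60:280,170:350],None,fx=2,fy=2)]))
o=robot.get_obs();print(o["time"],o["tool_pos"],o["ee_rot"])
E
```

```text
10.0333 [0.64152836 0.04592272 0.23141157] [-1.57082149 -0.00170671 -0.00709523]
```

View pics/a4.png

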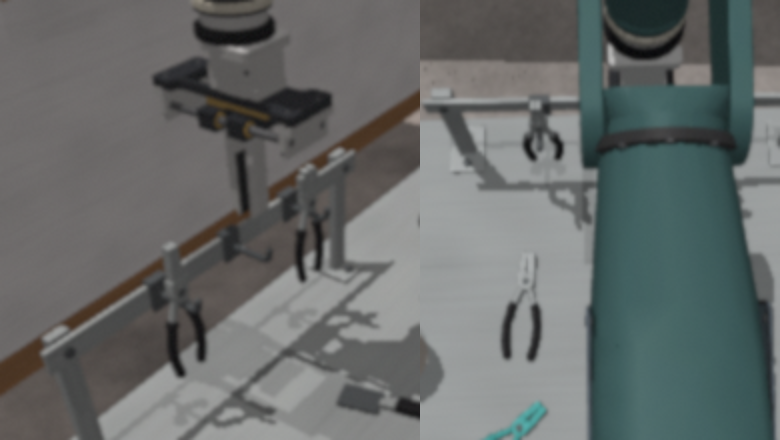

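The fingertips (crop (250,210)) are over the free peg (250,245) with clear air between. The grasp point is about 69 mm above the peg line. I'll hold here.

Call:
step_arm:
  commands:
    - {"xyz": [0,0,0],"twist": [0,0,0]}
    - {"xyz": [0,0,0],"twist": [0,0,0]}
    - {"xyz": [0,0,0],"twist": [0,0,0]}
    - {"xyz": [0,0,0],"twist": [0,0,0]}
    - {"xyz": [0,0,0],"twist": [0,0,0]}
    - {"xyz": [0,0,0],"twist": [0,0,0]}
    - {"xyz": [0,0,0],"twist": [0,0,0]}
    - {"xyz": [0,0,0],"twist": [0,0,0]}
    - {"xyz": [0,0,0],"twist": [0,0,0]}
    - {"xyz": [0,0,0],"twist": [0,0,0]}
    - {"xyz": [0,0,0],"twist": [0,0,0]}
    - {"xyz": [0,0,0],"twist": [0,0,0]}

```text
time: 11.03
tool_pos: [0.6411, 0.0459, 0.2305]
ee_rot: [-1.571, -0.0, -0.007]
wrist_force: [0.4, -0.2, 0.8]
width: 0.0129
```

Call:
step_arm:
  commands:
    - {"xyz": [0,0,0],"twist": [0,0,0]}
    - {"xyz": [0,0,0],"twist": [0,0,0]}
    - {"xyz": [0,0,0],"twist": [0,0,0]}
    - {"xyz": [0,0,0],"twist": [0,0,0]}
    - {"xyz": [0,0,0],"twist": [0,0,0]}
    - {"xyz": [0,0,0],"twist": [0,0,0]}
    - {"xyz": [0,0,0],"twist": [0,0,0]}
    - {"xyz": [0,0,0],"twist": [0,0,0]}
    - {"xyz": [0,0,0],"twist": [0,0,0]}
    - {"xyz": [0,0,0],"twist": [0,0,0]}
    - {"xyz": [0,0,0],"twist": [0,0,0]}
    - {"xyz": [0,0,0],"twist": [0,0,0]}

```text
time: 12.03
tool_pos: [0.6412, 0.046, 0.2305]
ee_rot: [-1.571, -0.0, -0.007]
wrist_force: [0.5, 0.2, 0.4]
width: 0.0131
```

Call:
step_arm:
  commands:
    - {"xyz": [0,0,0],"twist": [0,0,0]}
    - {"xyz": [0,0,0],"twist": [0,0,0]}
    - {"xyz": [0,0,0],"twist": [0,0,0]}
    - {"xyz": [0,0,0],"twist": [0,0,0]}
    - {"xyz": [0,0,0],"twist": [0,0,0]}
    - {"xyz": [0,0,0],"twist": [0,0,0]}
    - {"xyz": [0,0,0],"twist": [0,0,0]}
    - {"xyz": [0,0,0],"twist": [0,0,0]}
    - {"xyz": [0,0,0],"twist": [0,0,0]}
    - {"xyz": [0,0,0],"twist": [0,0,0]}

```text
time: 12.87
tool_pos: [0.6411, 0.046, 0.2305]
ee_rot: [-1.571, -0.0, -0.007]
wrist_force: [1.1, -0.0, 0.1]
width: 0.0124
```

```bash
python3 - <<'E'
from h import *
im=cv2.imread("pics/top4.png");m=np.zeros(im.shape[:2],np.uint8);m[205:250,200:240]=(im[205:250,200:240].max(2)<75)
print(cv2.connectedComponentsWithStats(m)[3])
o=robot.get_obs();print(o["time"],o["tool_pos"],o["wrist_force"])
print(robot.close_job())
E
```

```text
[[255.53307132 191.4682829 ]
 [213.5106383  224.80851064]
 [227.17777778 225.93333333]]
12.8667 [0.64113536 0.04596307 0.23049034] [ 1.10999381 -0.00623422  0.05265162]
the job is handed in; nothing more can be done
None
```

I pointed down at the black-sleeved lying pliers for about 2.7 s, fingertips about 29 mm above them. I then pointed at the empty middle hook for about 2.8 s, fingertips about 3 cm above its turned-up tip, and handed the job in there at 12.9 s.

- **Nothing moved, as far as I checked:** the lying pliers' handle mask stayed within 0.15 px of where it started in the top view. I checked the other objects only by eye in the last pictures, and the arm hid some of them from the top camera.
- **No contact seen:** wrist force readings stayed at or below about 1.3 N, the same noise level as in free air.
- **Aim at the hook:** by my measurements the grasp point ended about 68 mm above the peg line and within a few mm of its middle.
- **Disagreements:** the two views differed by up to 7 mm at the pliers' nose and 6 mm at the peg's end, both well inside the tolerances.

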